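# Slide the flat wooden lid out of the dish unit and cover the bowl

### The job

A thin wooden lid lies flat on the dish unit, under its wire rack. Slide it out until its tab sticks well out past the unit's front edge while the lid still lies on the unit, take it by the tab, draw it out without letting it touch the counter, and lay it flat over the white round bowl so that it covers the whole mouth. Do not drop it, and leave the bowl and the other dishes where they stand.

Things in the scene. Friction and masses are not known exactly. Their poses are not given: they have to be found in the camera images.
- dish_unit: White drawer unit fixed on the counter, 250 mm deep, 380 mm wide, with a flat metal top 100 mm above the counter on which the lid lies. A wire rack stands over all of it on four corner posts, sides open. Origin: on the counter under the middle of the front edge. +x goes level into the unit (the edge is x = 0, the space in front x below 0), +y to the left looking in, +z up.
- unit_edge (a point): Middle of the unit's front edge, at the height of the metal top. The smooth top lets the wood slide easily: rubber fingertips pressed on the lid with 5 to 15 N drag it along. Pressed on a part that hangs past the edge, the lid tips.
- rack_front (a point): Middle of the wire rack's front wire (8 mm thick), right above the front edge; the lowest part of the wires is 181 mm above the metal top, so the gripper's body must lean out in front to reach the lid. The 8 mm posts stand at the unit's corners.
- lid: Flat wooden lid, 6 mm thick, about 110 g: a disc 144 mm across with a straight tab 38 mm wide that sticks out 56 mm beyond it. Origin: centre of the disc's underside. The tab points along its -x; +z up. At the start it lies flat on the unit, tab towards the front edge and its end 5 to 30 mm inside that edge.
- lid_tab_end (a point): Middle of the end face of the lid's tab, 128 mm from the disc centre, 3 mm above the underside.
- bowl: White round bowl, 104 mm across the rim and 62 mm tall, 350 g, standing loose on the counter in front of the unit. Origin: centre of its underside.
- bowl_rim (a point): Centre of the bowl's mouth, at rim height (62 mm above the counter).
- square_dish_a: Bystander: a small square dish, 54 mm wide and 45 mm tall, on the unit's floor left of the lid (looking in). Origin: centre of its underside.
- square_dish_b: Bystander: the second square dish, same size, on the unit's floor right of the lid. Origin: centre of its underside.
- blue_dish: Bystander: wide shallow blue bowl, 170 mm across and 45 mm tall, on the counter. Origin: centre of its underside.
- mug: Bystander: white mug, 76 mm across, 85 mm tall. Origin: centre of its underside.
- rice_bowl: Bystander: earthenware bowl, 120 mm across, 58 mm tall. Origin: centre of its underside.
- jam_jar: Bystander: jar, 66 mm across, 90 mm tall. Origin: centre of its underside.
Not all that is in view belongs to the job. What is shaped like the bowl but purple is not meant.

How it is judged:
By the outcome, as a careful person would: the job done as asked, in the order asked, and still so for the second after the job is handed in, with the robot touching nothing.
It also fails if it takes over 51 s, if anything falls off the work surface, if the arm or the gripper's body presses on something with over 40 N, if the wrist force passes 120 N, or if a joint passes its speed limit or range.

### The arm

A 6-joint arm with a two-finger parallel gripper is mounted at the origin on the work surface. World frame = base frame: x ahead of the robot, y to its left, z up, the work surface at z = 0. Lengths are in mm, angles in rad, forces in N, time in s.
With the tool pointing down it reaches from about 275 to 750 mm from the base axis. Payload 10.2 kg.
Tool frame: the origin (TCP) lies at the very end of the fingers, on their centre line; the grasp point (between the pads) lies 19 mm behind it; z points along the fingers, y is the line along which they close (so a half turn about z gives the same grasp; the last joint's range is limited). The gripper opens to 85 mm and grips with 20 to 120 N. Pads are 22 mm wide; open, the fingers measure 114 mm over their backs; the gripper's body (76 mm by 85 mm) begins 54 mm behind the grasp point. The pads swing forward as they close: fully open they stand 13 mm farther back than shut.
Start: joints at [-1.563, 0.313, 1.498, -0, 1.331, -0.223], TCP at [120.083, -511.088, 231.294] pointing down, gripper open.
Joint ranges: [-2.94, 2.94], [-0.97, 2.17], [0.19, 2.56], [-1.23, 4.37], [0.02, 3.11], [-2.88, 2.88]. Speed limits (rad/s): [2.39, 2.39, 3.01, 3.14, 3.14, 3.14].

### API

Orientations are given as a unit quaternion [w, x, y, z].
In Python, from rig import ctrl gives the robot as it stands.
- The arm moves only by the shell command python3 -m inch 'ROWS' [OPENING] [FORCE]. ROWS is text: rows parted by semicolons, each of 6 numbers parted by spaces: the shift along the tool's x, y, z in mm, then the turn, a rotation vector about the tool's x, y, z in units of 6 degrees (1.0 is 6 degrees). A call has exactly 10 rows; each row shifts and turns the commanded pose from where the row before left it, along the tool's axes as they then stand; what a row does not reach is not made up. A row lasts 1/12 s, in which the tool goes at most 41.7 mm and 7.16 degrees, less where a joint would pass 70% of its speed; a pose out of reach is approached as far as the arm can. A call with a gripper value outside its range is refused whole. OPENING is the opening, from 0 (shut) to 1 (fully open), set as the call begins (- or left out, the last holds). The fingers move at their own pace and stop on an object; FORCE is the grip in N (left out, the last holds). Time passes only in rows, so rows that do not move let the fingers close, or fill a call up. It gives the time, the measured TCP pose, the force, the opening and the grip force at its end, in the units of the state.
- ctrl.sense(): the state, without advancing time (a new reading comes with each control period).
- ctrl.capture(name): name is "side" or "top"; returns a dict with "image" (420x560x3 uint8, red, green, blue), "intrinsics" (3x3 intrinsics, pixels), "rvec" (rotation vector, rad) and "tvec" (3), from world to camera coordinates, as OpenCV has them. Camera axes: x right, y down, z forward; pixel columns grow to the right and rows downward; lengths in mm; the calibration is good to about 2 mm. A picture is of the moment at which its call begins. There is no depth.
- ctrl.finish_job(): hands the job in; it is judged then, once.
The state is a dict: "time_s": time; "joints": joint angles; "dq": joint speeds; "tau": joint torques, N m; "eef_pos": TCP position; "ee_rot": TCP orientation; "force": force on the tool from outside, world axes, zero at the start; "wrist_torque": the same for the moment, N m; "grip_width": opening from 0.0 (shut) to 1.0 (fully open); "grip_force": force on a finger pad.
Only numpy, scipy, OpenCV 4.12 (cv2) and the standard library are available. Lean on these libraries where they do the work, as an engineer would, in place of code of your own. Each camera call takes 0.05 s, during which the arm holds its last target. There are 200 camera calls.

## Working session

There is one attempt and no reset: what is moved stays moved. The work goes in short steps, Python scripts to look and compute and a shell command to move; the robot and the scene stay as the last step left them, time stands still between calls to the robot, and variables do not carry over. Pictures are saved under pics/ and viewed, at most 12 in all, crops included, and the job is handed in when it is done.

```bash
ls; mkdir -p pics; cat > h.py <<'E'
import numpy as np,cv2
from rig import ctrl
from scipy.spatial.transform import Rotation as R
def cap(n):
    c=ctrl.capture(n); c['K']=np.array(c['intrinsics']); c['Rm']=cv2.Rodrigues(np.array(c['rvec'],float))[0]; c['t']=np.array(c['tvec'],float).ravel(); return c
def ray(c,uv):
    d=c['Rm'].T@np.linalg.solve(c['K'],np.array([uv[0],uv[1],1.])); o=-c['Rm'].T@c['t']; return o,d/np.linalg.norm(d)
def onz(c,uv,z):
    o,d=ray(c,uv); return o+d*(z-o[2])/d[2]
def proj(c,p):
    q=c['K']@(c['Rm']@np.array(p,float)+c['t']); return q[:2]/q[2]
def tri(c1,u1,c2,u2):
    o1,d1=ray(c1,u1);o2,d2=ray(c2,u2)
    s=np.linalg.lstsq(np.c_[d1,-d2],o2-o1,rcond=None)[0]
    a,b=o1+s[0]*d1,o2+s[1]*d2; return (a+b)/2,np.linalg.norm(a-b)
def save(c,f): cv2.imwrite('pics/'+f,c['image'][:,:,::-1])
E
python3 - <<'E'
from h import *
for n in('side','top'):
    c=cap(n);save(c,n+'0.png');print(n,ray(c,(280,210)),c['K'][0,0])
s=ctrl.sense();print(s['ee_rot'],s['force'],s['time_s'])
E
```

```text
pics
side (array([  339.70173362, -1273.25286949,  1323.83795988]), array([ 0.1109815 ,  0.70233566, -0.70314133])) 525.7018126868127
top (array([ 401.82623573, -112.51415003, 1244.89111367]), array([ 8.05311216e-02,  8.36711317e-04, -9.96751744e-01])) 413.60725473586496
[-5.58858657e-04  9.93348274e-01  1.15147261e-01  5.74666426e-05] [ 0.33866324 -0.01226668 -0.16854036] 0.1
```

View pics/side0.png

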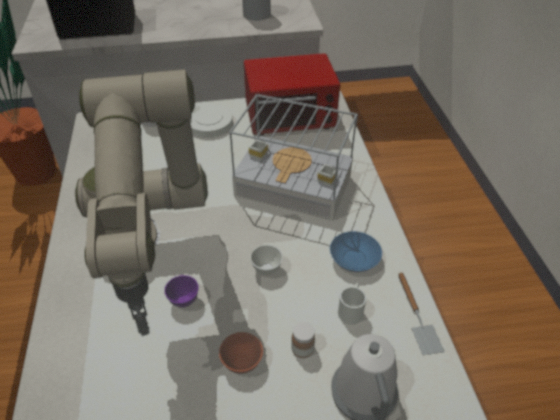

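View pics/top0.png

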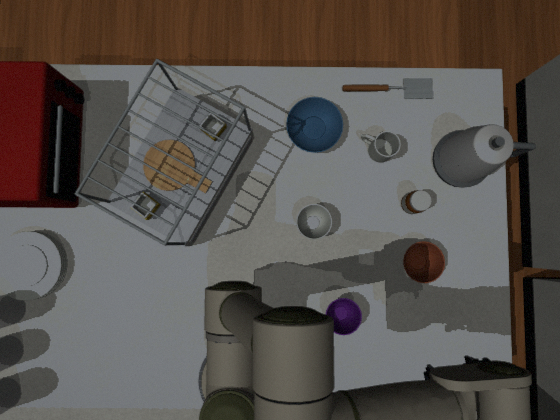

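The side picture shows the lid at (291,163) under the rack, with its tab pointing to about (282,178). The white bowl is at (266,262). In the top picture the lid is at (170,165), its tab end near (208,187), and the white bowl at (315,220). Bowl look-alikes in the top picture: purple (344,316), mug (384,146), rice bowl (424,262), white plate (35,262). I choose (315,220). Lid look-alikes: only the spatula handle (365,88).

```bash
cat > m.py <<'E'
from h import *
t=cap('top');s=cap('side')
def lid(c,box,z):
    x0,y0,x1,y1=box
    h=cv2.cvtColor(c['image'],cv2.COLOR_RGB2HSV)[y0:y1,x0:x1]
    m=cv2.inRange(h,(8,90,110),(25,255,255)); m=cv2.morphologyEx(m,cv2.MORPH_CLOSE,np.ones((5,5)))
    n,l,st,_=cv2.connectedComponentsWithStats(m);k=1+np.argmax(st[1:,4])
    ys,xs=np.where(l==k)
    return np.array([onz(c,(x+x0,y+y0),z)[:2] for x,y in zip(xs,ys)])
def fit(P):
    # centre: distance-to-tab-end farthest from centroid, then disc fit iter
    c=P.mean(0)
    for _ in range(20):
        d=np.linalg.norm(P-c,axis=1); a=(P[d>85].mean(0)-c) if (d>85).any() else (P[d.argmax()]-c); a/=np.linalg.norm(a)
        Q=P-c; n=np.array([-a[1],a[0]]); 
        disc=Q[Q@a<40]
        # extents across n, and back extent
        lo,hi=np.percentile(disc@n,[.5,99.5]); b=np.percentile(disc@a,.3)
        c=c+n*(lo+hi)/2+a*(b+71)
    Q=P-c
    return c,a,np.degrees(np.arctan2(a[1],a[0])),hi-lo,np.percentile(Q@a,99.8)
if __name__=='__main__':
    print('lid top',fit(lid(t,(110,110,240,230),106)))
    print('lid side',fit(lid(s,(255,135,340,200),106)))
    g=t['image'].astype(int)
    # bowl: bright neutral blob on rim height
    for (c,nm,b) in((t,'top',(285,190,345,250)),(s,'side',(235,235,295,295))):
        x0,y0,x1,y1=b; cr=c['image'][y0:y1,x0:x1]
        cv2.imwrite(f'pics/bowl_{nm}.png',cv2.resize(cr[:,:,::-1],None,fx=6,fy=6))
    a=cv2.resize(t['image'][50:260,70:300,::-1],None,fx=2.6,fy=2.6,interpolation=cv2.INTER_CUBIC)
    b=cv2.resize(cv2.imread('pics/bowl_top.png'),(200,200)); b2=cv2.resize(cv2.imread('pics/bowl_side.png'),(200,200))
    o=np.zeros((a.shape[0],a.shape[1]+200,3),np.uint8);o[:,:a.shape[1]]=a;o[:200,-200:]=b;o[200:400,-200:]=b2
    cv2.imwrite('pics/crop1.png',o);print(o.shape)
    cv2.imwrite('pics/crop2.png',cv2.resize(s['image'][85:285,220:390,::-1],None,fx=3,fy=3,interpolation=cv2.INTER_CUBIC))
E
python3 m.py
```

```text
lid top (array([616.0701104 , 198.24986285]), array([-0.48036622, -0.87706801]), np.float64(-118.70932345758128), np.float64(134.47620667038265), np.float64(123.3670047734016))
lid side (array([613.55697364, 192.47595931]), array([-0.47503335, -0.87996779]), np.float64(-118.36152121997272), np.float64(130.34371194553944), np.float64(119.88904965148188))
(546, 798, 3)
```

View pics/crop1.png

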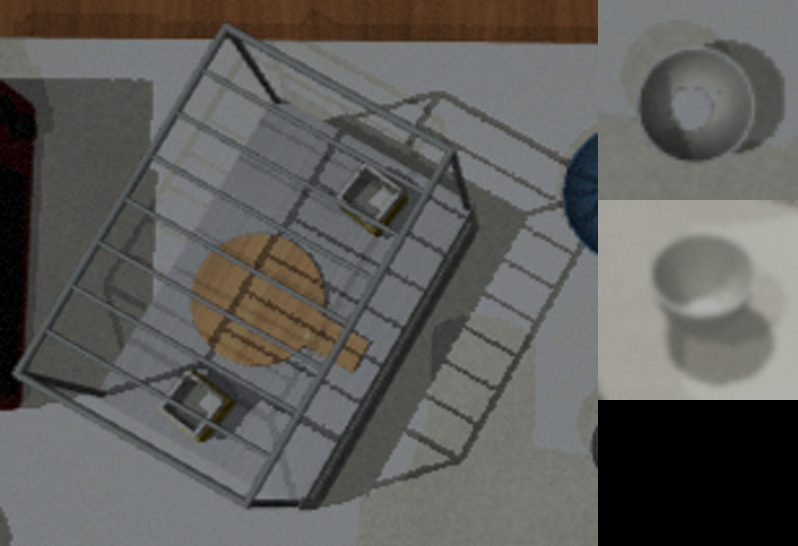

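View pics/crop2.png

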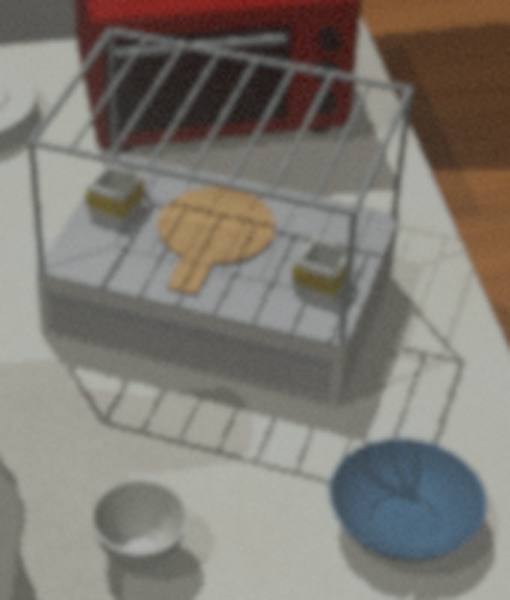

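Crop 1 shows the front wire running (452,152) to (248,502), the tab end at (358,356), and the dishes at (372,193) and (198,402). The bowl rim is a clean white circle centred at inset (697,104). Crop 2 shows the front top edge from (47,280) to (345,345). The white bowl is clearly not the mug or the purple bowl.

```bash
python3 - <<'E'
from m import *
np.set_printoptions(precision=1,suppress=True)
w1=onz(t,(70+452/2.6,50+152/2.6),285);w2=onz(t,(70+248/2.6,50+502/2.6),285)
print('wire',w1,w2,np.linalg.norm(w1-w2))
e1=onz(s,(220+47/3,85+280/3),100);e2=onz(s,(220+345/3,85+345/3),100);print('edge side',e1,e2,np.linalg.norm(e1-e2))
m=(w1+w2)/2;print('mid',m,(e1+e2)/2)
fx=np.array([w1-w2])[0];fx/=np.linalg.norm(fx);inn=np.array([-fx[1],fx[0]]);print('inward',inn,np.degrees(np.arctan2(inn[1],inn[0])))
for nm,P in(('t',lid(t,(110,110,240,230),106)),('s',lid(s,(255,135,340,200),106))):
    c,a=fit(P)[:2]; e=c+a*np.percentile((P-c)@a,99.8); print(nm,'tabend',e,'depth',(e-m[:2])@inn,'lat',(e-m[:2])@-fx,'c',c,(c-m[:2])@inn)
ut=(314.7,221.2);us=(266.2,257)
print('bowl',onz(t,ut,62),onz(s,us,62),tri(t,ut,s,us))
print('jam etc', onz(t,(418,201),90), 'blue',onz(t,(314,124),45),'purple',onz(t,(344,316),62))
E
```

```text
wire [720.4 -23.5 285. ] [400.1 152.5 285. ] 365.4493964212493
edge side [403.  130.5 100. ] [723.4 -32.1 100. ] 359.37749318948727
mid [560.2  64.5 285. ] [563.2  49.2 100. ]
inward [0.5 0.9] 61.20763465032157Traceback (most recent call last):
  File "<stdin>", line 9, in <module>
ValueError: matmul: Input operand 1 has a mismatch in its core dimension 0, with gufunc signature (n?,k),(k,m?)->(n?,m?) (size 3 is different from 2)
```

```bash
python3 - <<'E'
from m import *
np.set_printoptions(precision=1,suppress=True)
S=lambda x,y:(220+x/3,85+y/3)
T=lambda x,y:(70+x/2.6,50+y/2.6)
w1,r1=tri(t,T(452,152),s,S(353,212));w2,r2=tri(t,T(248,502),s,S(33,145))
print('tri wire',w1,r1,w2,r2)
print('top-edge corners top view',onz(t,T(472,225),100),onz(t,T(310,503),100))
fx=(w1-w2)[:2];fx/=np.linalg.norm(fx);inn=np.array([-fx[1],fx[0]]);m=(w1+w2)[:2]/2
print('inward',inn,np.degrees(np.arctan2(inn[1],inn[0])),m)
for nm,P in(('t',lid(t,(110,110,240,230),106)),('s',lid(s,(255,135,340,200),106))):
    c,a=fit(P)[:2]; e=c+a*np.percentile((P-c)@a,99.8); print(nm,'tabend',e,'depth',(e-m)@inn,'lat',(e-m)@-fx,'c',c,(c-m)@inn)
print('tabend tri',tri(t,T(358,356),s,S(182,291)))
ut=(314.7,221.2);us=(266.2,257)
print('bowl',onz(t,ut,62),onz(s,us,62),tri(t,ut,s,us))
print('blue',onz(t,(314,124),45),'purple',onz(t,(344,316),62))
E
```

```text
tri wire [720.3 -23.5 284.3] 0.4588280050932127 [400.1 154.3 278.4] 0.04198235235885389
top-edge corners top view [701.1 -29.4 100. ] [399.3 137.8 100. ]
inward [0.5 0.9] 60.9651838477999 [560.2  65.4]
t tabend [557.1  90.1] depth 20.053607706217253 lat 14.651184831749138 c [616.2 198.2] 143.27111675461387
s tabend [556.3  87.1] depth 17.087070173554686 lat 13.9395938282109 c [613.7 192.4] 136.99076121800385
tabend tri (array([557.6,  91.4,  95.5]), np.float64(0.1234374796690823))
bowl [ 466.2 -211.2   62. ] [ 463.7 -212.9   62. ] (array([ 465.1, -211.3,   60.1]), np.float64(2.429728162002867))
blue [ 755.1 -209.6   45. ] purple [ 200.  -294.5   62. ]
```

Measurements: front edge mid ≈ (558,61) and inward ≈ (0.485,0.875). The tab end is ≈ 20 mm inside, which fits the given 5–30 mm. Lid centre ≈ (617,199), bowl rim ≈ (465,-212). The two views agree within a few mm. I'll move to a point in front of the unit, tool down.

```bash
r="x"; python3 -m inch '24.8 -20.6 0 0 0 0;24.8 -20.6 0 0 0 0;24.8 -20.6 0 0 0 0;24.8 -20.6 0 0 0 0;24.8 -20.6 0 0 0 0;24.8 -20.6 0 0 0 0;24.8 -20.6 0 0 0 0;24.8 -20.6 0 0 0 0;24.8 -20.6 0 0 0 0;24.8 -20.6 0 0 0 0' 0 80
python3 -m inch '24.8 -20.6 0 0 0 0;24.8 -20.6 0 0 0 0;24.8 -20.6 0 0 0 0;24.8 -20.6 0 0 0 0;24.8 -20.6 0 0 0 0;24.8 -20.6 0 0 0 0;24.8 -20.6 0 0 0 0;24.8 -20.6 0 0 0 0;24.8 -20.6 0 0 0 0;24.8 -20.6 0 0 0 0'
python3 -m inch '0 0 0 0 0 -0.8;0 0 0 0 0 -0.8;0 0 0 0 0 -0.8;0 0 0 0 0 -0.8;0 0 0 0 0 -0.8;0 0 0 0 0 -0.8;0 0 0 0 0 -0.8;0 0 0 0 0 -0.8;0 0 0 0 0 -0.8;0 0 0 0 0 -0.8'
python3 -c "from rig import ctrl;print(ctrl.sense()['joints'])"
```

```text
time_s: 1.23
eef_pos: [315.0, -252.5, 231.5]
ee_rot: [0.0, 0.993, 0.115, 0.0]
force: [0.7, -0.5, -1.0]
grip_width: -0.003
grip_force: 0.0
time_s: 2.07
eef_pos: [509.4, 5.1, 231.3]
ee_rot: [0.0, 0.993, 0.115, 0.0]
force: [0.6, -0.2, 0.7]
grip_width: -0.0
grip_force: 0.0
time_s: 2.9
eef_pos: [508.7, 3.5, 231.3]
ee_rot: [-0.0, 0.86, 0.511, -0.0]
force: [-0.7, 0.6, -0.9]
grip_width: 0.001
grip_force: 0.0
[-2.23860962e-01  2.76916400e-01  1.54589895e+00 -3.16415922e-07
  1.31882559e+00  2.74212373e-01]
```

```bash
python3 -m inch '0 0 0 0 0.92 0;0 0 0 0 0.92 0;0 0 0 0 0.92 0;0 0 0 0 0.92 0;0 0 0 0 0.92 0;0 0 0 0 0.92 0;0 0 0 0 0.92 0;0 0 0 0 0.92 0;0 0 0 0 0.92 0;0 0 0 0 0.92 0'
python3 - <<'E'
from h import *
s=ctrl.sense();print(s['joints'],s['eef_pos'],s['force'])
q=s['ee_rot'];M=R.from_quat([q[1],q[2],q[3],q[0]]).as_matrix();print(M.round(3))
E
```

```text
time_s: 3.73
eef_pos: [508.8, 3.0, 231.8]
ee_rot: [-0.236, 0.762, 0.451, 0.401]
force: [-0.7, 0.6, -0.9]
grip_width: 0.006
grip_force: 0.0
[-0.68251827  0.26958978  1.87262704  0.96991993  1.38558683 -0.57163204] [508.84953837   2.99477947 231.80635015] [-0.68839675  0.56348622 -0.93649762]
[[ 0.272  0.876  0.398]
 [ 0.497 -0.482  0.721]
 [ 0.824  0.002 -0.567]]
```

```bash
python3 -m inch '-18.1 0 12.5 0 0 0;-18.1 0 12.5 0 0 0;-18.1 0 12.5 0 0 0;-18.1 0 12.5 0 0 0;-18.1 0 12.5 0 0 0;0 0 0 0 0 0;5 0 8 0 0 0;8 0 12 0 0 0;10 0 14 0 0 0;10 0 14 0 0 0'
python3 -m inch '10 0 14 0 0 0;10 0 14 0 0 0;10 0 14 0 0 0;10 0 14 0 0 0;10 0 14 0 0 0;9 0 14 0 0 0;9 0 14 0 0 0;6 0 9 0 0 0;0 0 0 0 0 0;0 0 0 0 0 0'
python3 - <<'E'
from h import *
s=ctrl.sense();print(s['joints'],s['eef_pos'],s['force'])
a=cap('top');b=cap('side')
A=cv2.resize(a['image'][90:300,110:310,::-1],(400,420));B=cv2.resize(b['image'][100:300,200:400,::-1],(400,420))
cv2.imwrite('pics/in1.png',np.hstack([A,B]));print(proj(a,s['eef_pos']),proj(b,s['eef_pos']))
E
```

```text
time_s: 4.57
eef_pos: [537.7, 55.0, 122.8]
ee_rot: [-0.235, 0.762, 0.452, 0.4]
force: [0.1, -0.6, 0.2]
grip_width: 0.0
grip_force: 0.0
time_s: 5.4
eef_pos: [599.2, 168.7, 121.6]
ee_rot: [-0.236, 0.762, 0.452, 0.399]
force: [-0.3, -1.3, -0.6]
grip_width: 0.006
grip_force: 0.0
[-0.26582939  0.55221985  1.80055546  1.24568554  1.00250341 -0.61343409] [599.21399533 168.70702957 121.5903189 ] [-0.34283791 -1.28923416 -0.6304051 ]
[178.22273737 170.26597795] [288.75680129 161.22770087]
```

View pics/in1.png

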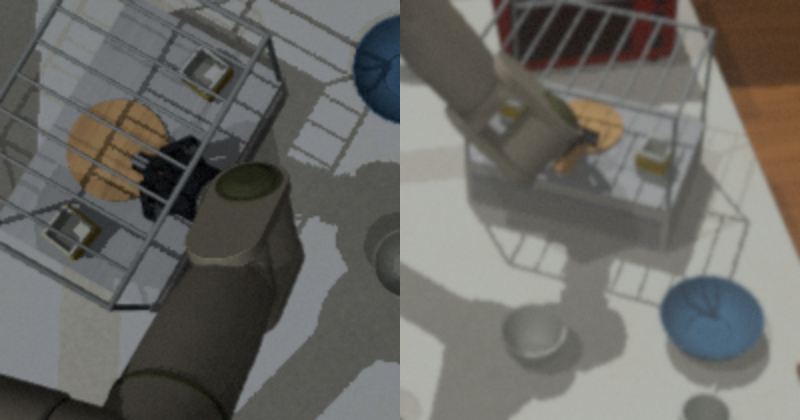

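The closed fingertips sit above the front of the disc (left panel, about (135,165)). The body stands in front of the wire and is clear of it. Now pressing down gently.

```bash
python3 -m inch '-1 0 0.7 0 0 0;-1 0 0.7 0 0 0;-1 0 0.7 0 0 0;-1 0 0.7 0 0 0;-1 0 0.7 0 0 0;-1 0 0.7 0 0 0;-1 0 0.7 0 0 0;-0.8 0 0.6 0 0 0;0 0 0 0 0 0;0 0 0 0 0 0'
```

```text
time_s: 6.33
eef_pos: [599.9, 168.5, 113.0]
ee_rot: [-0.236, 0.762, 0.451, 0.4]
force: [-3.4, -1.2, 12.1]
grip_width: -0.0
grip_force: 5.8
```

```bash
python3 -m inch '-0.6 0 -0.8 0 0 0;-1.1 0 -1.6 0 0 0;-1.7 0 -2.5 0 0 0;-1.7 0 -2.5 0 0 0;-1.7 0 -2.5 0 0 0;-1.7 0 -2.5 0 0 0;-1.7 0 -2.5 0 0 0;-1.7 0 -2.5 0 0 0;-1.7 0 -2.5 0 0 0;-1.7 0 -2.5 0 0 0'
python3 - <<'E'
from m import *
for c,b in((t,(110,110,250,250)),(s,(240,130,340,210))):
    P=lid(c,b,106); d=(P-[547,73])@np.array([.485,.875]); print(np.percentile(d,[.3,1]),len(P))
E
```

```text
time_s: 7.17
eef_pos: [587.0, 144.8, 113.1]
ee_rot: [-0.236, 0.762, 0.451, 0.4]
force: [1.5, 3.0, 7.4]
grip_width: 0.002
grip_force: 4.1
[73.28326407 75.51366278] 1531
[70.24625428 73.54259463] 390
```

```bash
python3 -m inch '-2.4 0 -2.1 0 0 0;-1.7 0 -2.5 0 0 0;-1.7 0 -2.5 0 0 0;-1.7 0 -2.5 0 0 0;-1.7 0 -2.5 0 0 0;-1.7 0 -2.5 0 0 0;-1.7 0 -2.5 0 0 0;-1.7 0 -2.5 0 0 0;-1.1 0 -1.6 0 0 0;-0.4 0 -0.6 0 0 0'
python3 - <<'E'
from m import *
s2=ctrl.sense();print(s2['joints'])
for c,b in((t,(110,110,250,250)),(s,(240,130,340,210))):
    P=lid(c,b,106); Q=P-[547,73];d=Q@np.array([.485,.875]);l=Q@np.array([-.875,.485]); print(np.percentile(d,[.3,99.5]),np.percentile(l,[1,99]),len(P))
A=cv2.resize(t['image'][90:300,110:310,::-1],(400,420));B=cv2.resize(s['image'][100:300,200:400,::-1],(400,420))
cv2.imwrite('pics/in2.png',np.hstack([A,B]))
E
```

```text
time_s: 8.1
eef_pos: [574.3, 121.2, 113.1]
ee_rot: [-0.236, 0.762, 0.451, 0.401]
force: [2.2, 3.6, 11.0]
grip_width: -0.002
grip_force: 5.5
[-0.37857702  0.53679193  1.86826737  1.21384296  1.05960715 -0.70375562]
[ 50.84266165 157.39293953] [-67.94650774  65.40275943] 1546
[ 44.96422446 152.32837145] [-67.07030346  47.85824961] 414
```

View pics/in2.png

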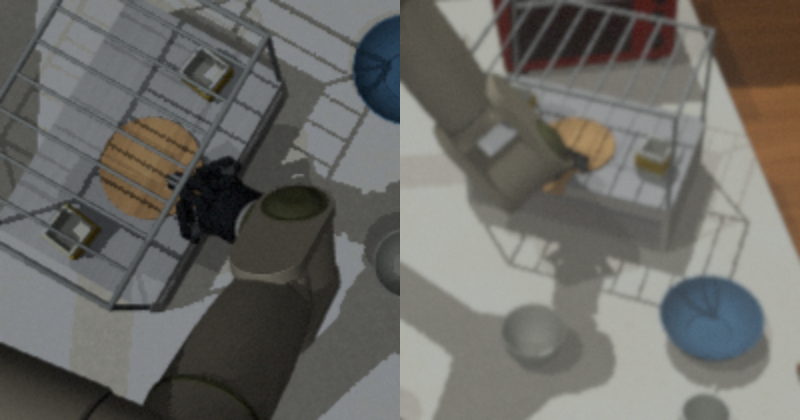

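The lid follows the fingers: its back edge moved about 53 mm and the tool moved 54 mm. The tab end is now about 33 mm past the edge, so I'll drag 24 mm more.

```bash
python3 -m inch '-1.1 0 -1.6 0 0 0;-1.7 0 -2.5 0 0 0;-1.7 0 -2.5 0 0 0;-1.7 0 -2.5 0 0 0;-1.7 0 -2.5 0 0 0;-1.7 0 -2.5 0 0 0;-1.7 0 -2.5 0 0 0;-1.7 0 -2.5 0 0 0;-1.1 0 -1.6 0 0 0;-0.2 0 -0.3 0 0 0'
python3 -m inch '0.8 0 -0.6 0 0 0;1.6 0 -1.1 0 0 0;4 0 -2.8 0 0 0;6 0 -4.2 0 0 0;-2 0 -8 0 0 0;-8 0 -16 0 0 0;-10 0 -20 0 0 0;-10 0 -20 0 0 0;-10 0 -20 0 0 0;-10 0 -20 0 0 0' 0
python3 -c "
from rig import ctrl;print(ctrl.sense()['joints'])"
```

```text
time_s: 9.03
eef_pos: [561.9, 98.9, 113.1]
ee_rot: [-0.236, 0.762, 0.451, 0.401]
force: [2.4, 4.2, 10.9]
grip_width: 0.0
grip_force: 5.2
time_s: 9.87
eef_pos: [505.2, -2.5, 145.0]
ee_rot: [-0.236, 0.763, 0.451, 0.399]
force: [0.8, -0.1, 0.3]
grip_width: -0.005
grip_force: 0.0
[-0.69590328  0.42068377  1.94563596  1.00437612  1.26886541 -0.76808494]
```

```bash
python3 - <<'E'
from m import *
np.set_printoptions(precision=1,suppress=True)
for c,b in((t,(110,110,290,270)),(s,(230,120,340,220))):
    P=lid(c,b,106); f=fit(P);Q=P-[547,73];d=Q@np.array([.485,.875]);l=Q@np.array([-.875,.485]); print(f,f[0]+f[1]*f[4],np.percentile(d,[.3,99.5]),np.percentile(l,[1,99]),len(P))
    print('lat of tab',[l[(d>x)&(d<x+8)].mean().round(1) for x in (-50,-40,-30,-20)])
A=cv2.resize(t['image'][90:300,110:310,::-1],(400,420));B=cv2.resize(s['image'][100:300,200:400,::-1],(400,420))
cv2.imwrite('pics/in3.png',np.hstack([A,B]))
E
```

```text
(array([578.9, 128.9]), array([-0.5, -0.9]), np.float64(-118.15198100435431), np.float64(136.23629680565307), np.float64(122.35352296220213)) [521.2  21. ] [-57.5 134.1] [-66.7  64.9] 1792
lat of tab [np.float64(-3.6), np.float64(-1.6), np.float64(-2.4), np.float64(-2.1)]
(array([575.3, 121. ]), array([-0.5, -0.9]), np.float64(-117.1485332756734), np.float64(130.75316369454436), np.float64(102.26029693415836)) [528.6  30. ] [-45.2 125.6] [-64.2  62.6] 839
lat of tab [np.float64(-7.5), np.float64(-3.3), np.float64(-1.0), np.float64(0.5)]
```

View pics/in3.png

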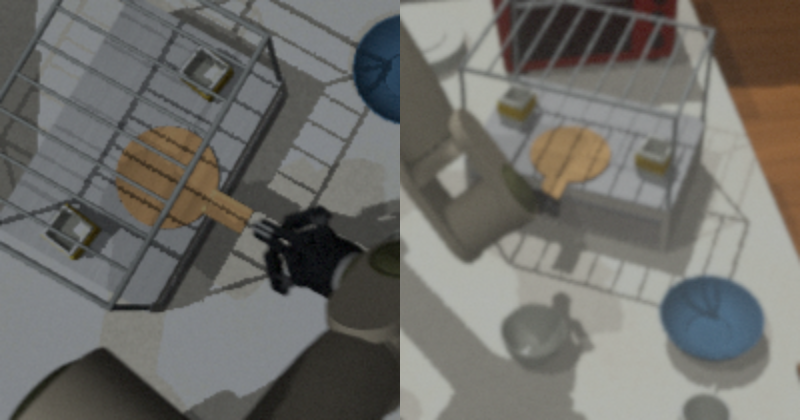

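The tab now sticks out about 55 mm, with its end near left-panel (250,222), and the lid lies flat on the unit. I'll open the fingers and go in along the tool axis, straddling the tab.

```bash
python3 -m inch '-4 1 7.5 0 0 0;-4 0.6 7.5 0 0 0;0 0 0 0 0 0;0 0 0 0 0 0;0 0 0 0 0 0;0 0 0 0 0 0;0 0 0 0 0 0;0 0 0 0 0 0;0 0 0 0 0 0;0 0 0 0 0 0' 1
python3 -m inch '0 0 4 0 0 0;0 0 8 0 0 0;0 0 8 0 0 0;0 0 8 0 0 0;0 0 8 0 0 0;0 0 8 0 0 0;0 0 8 0 0 0;0 0 8 0 0 0;0 0 6 0 0 0;0 0 4 0 0 0'
python3 - <<'E'
from m import *
print(ctrl.sense()['eef_pos'])
A=cv2.resize(t['image'][150:255,170:270,::-1],(400,420));B=cv2.resize(s['image'][150:255,240:340,::-1],(400,420))
cv2.imwrite('pics/in4.png',np.hstack([A,B]))
E
```

```text
time_s: 10.8
eef_pos: [511.3, 4.7, 129.5]
ee_rot: [-0.236, 0.763, 0.451, 0.399]
force: [-0.1, -0.1, 0.0]
grip_width: 1.001
grip_force: 0.0
time_s: 11.63
eef_pos: [539.0, 55.9, 88.9]
ee_rot: [-0.236, 0.763, 0.451, 0.399]
force: [0.6, -0.5, -0.3]
grip_width: 1.0
grip_force: 0.0
[538.84652877  55.69613341  89.10443324]
```

View pics/in4.png

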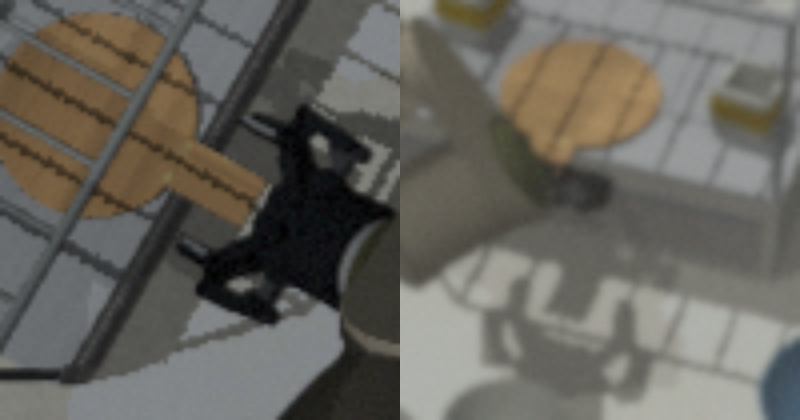

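The fingers straddle the tab: tips at left-panel (250,122) and (185,250), tab between them and nearly centred. Closing now.

```bash
python3 -m inch '0 0 0 0 0 0;0 0 0 0 0 0;0 0 0 0 0 0;0 0 0 0 0 0;0 0 0 0 0 0;0 0 0 0 0 0;0 0 0 0 0 0;0 0 0 0 0 0;0 0 0 0 0 0;0 0 0 0 0 0' 0 90
```

```text
time_s: 12.57
eef_pos: [539.1, 55.0, 89.7]
ee_rot: [-0.236, 0.763, 0.451, 0.399]
force: [-0.3, -2.4, 4.6]
grip_width: 0.433
grip_force: 89.4
```

Gripped at 37 mm opening, 89 N. Lift slightly and draw straight out.

```bash
python3 -m inch '0.8 0 -0.6 0 0 0;1.6 0 -1.1 0 0 0;2.4 0 -1.7 0 0 0;2.5 0 -1.7 0 0 0;0 0 0 0 0 0;-0.6 0 -0.8 0 0 0;-1.7 0 -2.5 0 0 0;-2.3 0 -3.3 0 0 0;-3.4 0 -5 0 0 0;-4 0 -6 0 0 0'
python3 -m inch '-4 0 -7 0 0 0;-4 0 -9 0 0 0;-4 0 -10 0 0 0;-4 0 -10 0 0 0;-4 0 -10 0 0 0;-4 0 -10 0 0 0;-4 0 -10 0 0 0;-4 0 -10 0 0 0;-4 0 -10 0 0 0;-4 0 -10 0 0 0'
python3 - <<'E'
from m import *
S=ctrl.sense();print(S['eef_pos'],S['joints'],S['wrist_torque'])
A=cv2.resize(t['image'][130:340,110:310,::-1],(400,420));B=cv2.resize(s['image'][110:320,190:390,::-1],(400,420))
cv2.imwrite('pics/in5.png',np.hstack([A,B]))
E
```

```text
time_s: 13.4
eef_pos: [528.3, 36.0, 98.5]
ee_rot: [-0.236, 0.763, 0.451, 0.399]
force: [0.3, 0.2, -1.5]
grip_width: 0.431
grip_force: 89.7
time_s: 14.23
eef_pos: [479.2, -53.6, 120.8]
ee_rot: [-0.236, 0.763, 0.451, 0.399]
force: [0.8, 0.1, -1.2]
grip_width: 0.429
grip_force: 89.7
[479.55025905 -54.17383894 120.82235423] [-0.82437024  0.47264878  1.95294383  0.9397133   1.30637943 -0.87012438] [-0.59070447  0.27428647 -0.00688716]
```

View pics/in5.png

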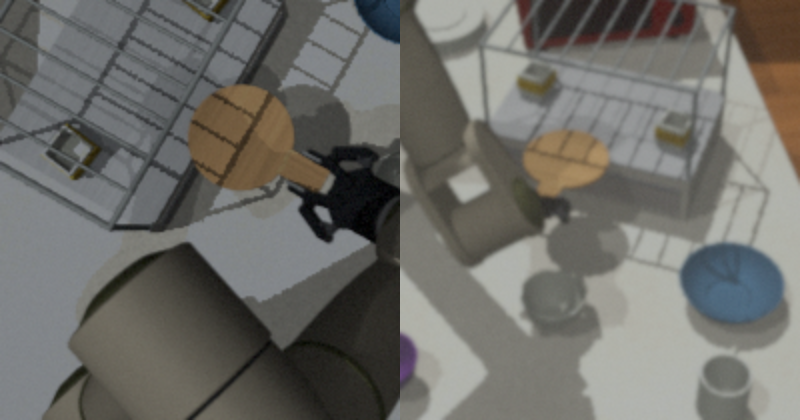

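The lid hangs free and looks level, held by the tab at left-panel (310,170). The wrist force is only the lid's weight. I'll measure where the lid sits relative to the TCP.

```bash
python3 - <<'E'
from m import *
np.set_printoptions(precision=1,suppress=True)
def disc(c,box):
    x0,y0,x1,y1=box
    h=cv2.cvtColor(c['image'],cv2.COLOR_RGB2HSV)[y0:y1,x0:x1]
    m=cv2.inRange(h,(8,90,90),(25,255,255)); m=cv2.morphologyEx(m,cv2.MORPH_CLOSE,np.ones((5,5)))
    k=int(35*x1/x1); m=cv2.morphologyEx(m,cv2.MORPH_OPEN,cv2.getStructuringElement(cv2.MORPH_ELLIPSE,(21,21) if c is t else (15,15)))
    cn=max(cv2.findContours(m,0,1)[0],key=cv2.contourArea).astype(np.float32)+np.float32([x0,y0])
    return cv2.fitEllipse(cn)
a=disc(t,(160,140,290,260));b=disc(s,(240,140,310,240));print(a,b)
p,r=tri(t,a[0],s,b[0]);e=ctrl.sense()['eef_pos'];print(p,r,onz(t,a[0],137),onz(s,b[0],137),e)
E=onz(t,a[0],137)
c=fit(lid(t,(160,140,290,260),137));print(c)
E
```

```text
((231.4423828125, 198.53890991210938), (50.53165817260742, 53.05405807495117), 113.02159118652344) ((272.2566223144531, 189.6943817138672), (28.045635223388672, 39.96796798706055), 84.10609436035156)
[519.8  20.5 128.9] 4.185208777975426 [521.   19.4 137. ] [516.5  11.6 137. ] [479.7 -52.8 120.5]
(array([512.8,   2.6]), array([-0.4, -0.9]), np.float64(-116.37777315675541), np.float64(134.49932059733544), np.float64(104.84899037235976))
```

```bash
python3 -m inch '-2 1 -3 0 0 0;-4 2 -6 0 0 0;-6.5 3.2 -9.5 0 0 0;-6.5 3.2 -9.5 0 0 0;-6.5 3.2 -9.5 0 0 0;-6.5 3.2 -9.5 0 0 0;-6.5 3.2 -9.5 0 0 0;-6.5 3.2 -9.5 0 0 0;-6.5 3.2 -9.5 0 0 0;-6.5 3.2 -9.5 0 0 0'
python3 -m inch '-6.5 3.2 -9.5 0 0 0;-6.5 3.2 -9.5 0 0 0;-6.5 3.2 -9.5 0 0 0;-6.5 3.2 -9.5 0 0 0;-6.5 3.2 -9.5 0 0 0;-6.5 3.2 -9.5 0 0 0;-6.5 3.2 -9.5 0 0 0;-6.5 3.2 -9.5 0 0 0;-6.5 3.2 -9.5 0 0 0;-6 3.2 -9 0 0 0'
python3 -m inch '-6 2.6 -8 0 0 0;-2 0.8 -2.5 0 0 0;0 0 0 0 0 0;-5 0 3.5 0 0 0;-5 0 3.5 0 0 0;-5 0 3.5 0 0 0;-5 0 3.5 0 0 0;-4 0 2.8 0 0 0;-2 0 1.4 0 0 0;0 0 0 0 0 0'
python3 - <<'E'
from m import *
S=ctrl.sense();print(S['eef_pos'],S['joints'])
A=cv2.resize(t['image'][170:320,270:420,::-1],(400,420));B=cv2.resize(s['image'][190:310,210:330,::-1],(400,420))
cv2.imwrite('pics/in6.png',np.hstack([A,B]))
E
```

```text
time_s: 15.27
eef_pos: [454.9, -157.9, 121.4]
ee_rot: [-0.236, 0.763, 0.451, 0.399]
force: [0.2, -0.4, -1.1]
grip_width: 0.431
grip_force: 89.8
time_s: 16.1
eef_pos: [427.9, -273.5, 122.3]
ee_rot: [-0.236, 0.763, 0.451, 0.399]
force: [-0.2, -0.5, -0.7]
grip_width: 0.427
grip_force: 89.8
time_s: 16.93
eef_pos: [424.8, -285.1, 89.4]
ee_rot: [-0.236, 0.763, 0.451, 0.399]
force: [1.4, -0.2, -1.0]
grip_width: 0.428
grip_force: 89.8
[ 424.94204896 -285.40891858   90.10852867] [-1.17179779  0.7200478   1.58559612  0.69956898  1.5662846  -0.95002457]
```

View pics/in6.png

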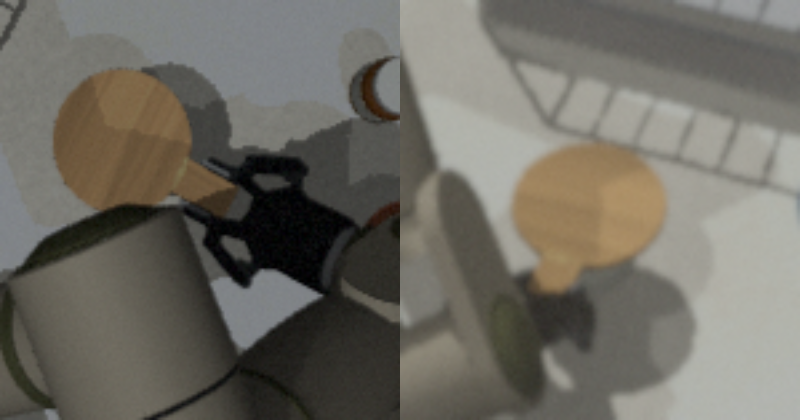

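The lid hides the bowl in both views, centred at left-panel (122,140). Check the centre once before lowering.

```bash
python3 - <<'E'
from m import *
np.set_printoptions(precision=1,suppress=True)
def disc(c,box,k):
    x0,y0,x1,y1=box
    h=cv2.cvtColor(c['image'],cv2.COLOR_RGB2HSV)[y0:y1,x0:x1]
    m=cv2.inRange(h,(8,90,70),(25,255,255)); m=cv2.morphologyEx(m,cv2.MORPH_CLOSE,np.ones((5,5)))
    m=cv2.morphologyEx(m,cv2.MORPH_OPEN,cv2.getStructuringElement(cv2.MORPH_ELLIPSE,(k,k)))
    cn=max(cv2.findContours(m,0,1)[0],key=cv2.contourArea).astype(np.float32)+np.float32([x0,y0])
    return cv2.fitEllipse(cn)
a=disc(t,(280,185,365,260),21);b=disc(s,(235,225,300,285),15);print(a,b)
print(tri(t,a[0],s,b[0]),onz(t,a[0],106),onz(s,b[0],106),ctrl.sense()['eef_pos'])
E
```

```text
((315.9721984863281, 219.7261962890625), (48.47833251953125, 52.39152145385742), 103.26734161376953) ((266.1795654296875, 248.9100341796875), (33.99650573730469, 43.2332649230957), 82.94261932373047)
(array([ 466.4, -211.6,   98.8]), np.float64(3.861020632714589)) [ 467.9 -211.   106. ] [ 463.7 -217.8  106. ] [ 425.  -285.5   90.3]
```

```bash
python3 -m inch '-2 0 1.4 0 0 0;-3.2 0 2.2 0 0 0;-3.2 0 2.2 0 0 0;-3.2 0 2.2 0 0 0;-3.2 0 2.2 0 0 0;-3.2 0 2.2 0 0 0;-3.2 0 2.2 0 0 0;-2 0 1.4 0 0 0;-1.2 0 0.8 0 0 0;0 0 0 0 0 0'
python3 -m inch '-0.5 0 0.3 0 0 0;-0.5 0 0.3 0 0 0;-0.5 0 0.3 0 0 0;-0.5 0 0.3 0 0 0;-0.5 0 0.3 0 0 0;-0.5 0 0.3 0 0 0;0 0 0 0 0 0;0 0 0 0 0 0;0 0 0 0 0 0;0 0 0 0 0 0'
```

```text
time_s: 17.97
eef_pos: [424.8, -285.5, 60.2]
ee_rot: [-0.236, 0.763, 0.451, 0.399]
force: [0.1, -0.2, -0.9]
grip_width: 0.431
grip_force: 89.8
time_s: 18.8
eef_pos: [424.7, -285.7, 56.9]
ee_rot: [-0.236, 0.763, 0.451, 0.399]
force: [0.2, 1.0, -1.2]
grip_width: 0.429
grip_force: 89.8
```

```bash
python3 -m inch '-0.5 0 0.3 0 0 0;-0.5 0 0.3 0 0 0;-0.5 0 0.3 0 0 0;-0.5 0 0.3 0 0 0;0 0 0 0 0 0;0 0 0 0 0 0;0 0 0 0 0 0;0 0 0 0 0 0;0 0 0 0 0 0;0 0 0 0 0 0'
python3 -m inch '-0.4 0 0.3 0 0 0;0 0 0 0 0 0;-0.4 0 0.3 0 0 0;0 0 0 0 0 0;-0.4 0 0.3 0 0 0;0 0 0 0 0 0;0 0 0 0 0 0;0 0 0 0 0 0;0 0 0 0 0 0;0 0 0 0 0 0'
```

```text
time_s: 19.63
eef_pos: [424.7, -285.9, 54.6]
ee_rot: [-0.236, 0.763, 0.451, 0.399]
force: [1.7, 0.7, -1.4]
grip_width: 0.427
grip_force: 89.8
time_s: 20.47
eef_pos: [424.7, -285.8, 53.1]
ee_rot: [-0.236, 0.763, 0.451, 0.399]
force: [0.2, 0.4, -0.8]
grip_width: 0.425
grip_force: 89.8
```

```bash
python3 -m inch '-0.4 0 0.3 0 0 0;0 0 0 0 0 0;-0.4 0 0.3 0 0 0;0 0 0 0 0 0;-0.4 0 0.3 0 0 0;0 0 0 0 0 0;0 0 0 0 0 0;0 0 0 0 0 0;0 0 0 0 0 0;0 0 0 0 0 0'
```

```text
time_s: 21.3
eef_pos: [424.7, -285.8, 51.7]
ee_rot: [-0.236, 0.763, 0.451, 0.399]
force: [-0.9, -0.5, 1.5]
grip_width: 0.428
grip_force: 89.8
```

```bash
python3 -m inch '-0.4 0 0.3 0 0 0;0 0 0 0 0 0;0 0 0 0 0 0;0 0 0 0 0 0;0 0 0 0 0 0;0 0 0 0 0 0;0 0 0 0 0 0;0 0 0 0 0 0;0 0 0 0 0 0;0 0 0 0 0 0' - 20
python3 -m inch '0 0 0 0 0 0;0 0 0 0 0 0;0 0 0 0 0 0;0 0 0 0 0 0;0 0 0 0 0 0;0 0 0 0 0 0;0 0 0 0 0 0;0 0 0 0 0 0;0 0 0 0 0 0;0 0 0 0 0 0' 0.75
python3 -m inch '0 0 -2 0 0 0;0 0 -4 0 0 0;0 0 -8 0 0 0;0 0 -12 0 0 0;0 0 -12 0 0 0;0 0 -12 0 0 0;0 0 -12 0 0 0;0 0 -12 0 0 0;0 0 -12 0 0 0;0 0 -12 0 0 0'
python3 -m inch '10 0 -14 0 0 0;14 0 -20 0 0 0;14 0 -20 0 0 0;14 0 -20 0 0 0;0 0 0 0 0 0;0 0 0 0 0 0;0 0 0 0 0 0;0 0 0 0 0 0;0 0 0 0 0 0;0 0 0 0 0 0'
python3 - <<'E'
from m import *
S=ctrl.sense();print(S['eef_pos'],S['joints'])
A=cv2.resize(t['image'][170:320,270:420,::-1],(400,420));B=cv2.resize(s['image'][190:310,210:330,::-1],(400,420))
cv2.imwrite('pics/in7.png',np.hstack([A,B]))
E
```

```text
time_s: 22.13
eef_pos: [424.7, -285.8, 51.4]
ee_rot: [-0.236, 0.763, 0.451, 0.399]
force: [-2.3, -2.3, 6.4]
grip_width: 0.427
grip_force: 90.1
time_s: 22.97
eef_pos: [424.7, -285.7, 51.1]
ee_rot: [-0.236, 0.763, 0.451, 0.399]
force: [0.1, 0.6, -0.1]
grip_width: 0.752
grip_force: 0.0
time_s: 23.8
eef_pos: [385.4, -357.2, 107.8]
ee_rot: [-0.236, 0.763, 0.451, 0.399]
force: [0.3, -0.4, 0.5]
grip_width: 0.751
grip_force: 0.0
time_s: 24.63
eef_pos: [371.0, -383.2, 191.5]
ee_rot: [-0.237, 0.763, 0.451, 0.399]
force: [-0.4, -0.3, 0.5]
grip_width: 0.746
grip_force: 0.0
[ 371.03949122 -383.35058842  191.68300259] [-1.31244316  0.67771905  1.33696455  0.6333801   1.86792773 -0.86168554]
```

View pics/in7.png

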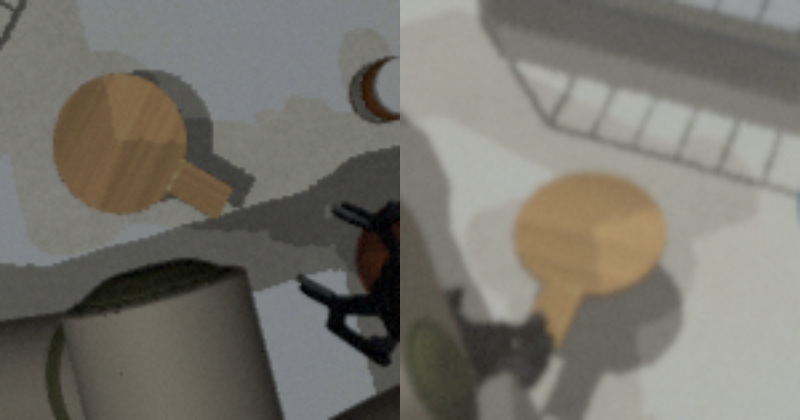

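The lid lies flat on the bowl. Its disc centre is at left-panel (119,143), which is top pixel (314.6,221), matching the bowl rim measured at (314.7,221.2). The gripper is clear, so I'm handing in.

```bash
python3 -c "
from rig import ctrl;print(ctrl.finish_job())"
```

```text
the job is handed in; nothing more can be done
None
```

I slid the lid out, took it by its tab, and laid it flat and centred over the white bowl. I handed the job in at about 25 s of the 51 s allowed, with the gripper clear; the hand-in gave back no verdict.

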